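Load the plant carry tray with the healthy cuttings

TASK

Load the black carry tray with the four healthy snake-plant cuttings, the pots with upright green leaves: the two big pots go into the two big wells and the two small pots into the two small wells, each standing upright on the bottom of its well. Leave the failed pots (shrivelled brown leaf, or no leaf at all), the clay pot and the spool of twine where they stand, and do not tip any pot over.

Things in the scene. Friction and masses are not known exactly. Their poses are not given: they have to be found in the camera images.
- big_a: HEALTHY BIG (one of two alike): round pale-grey plastic pot with a green band, 78 mm high: foot 50 mm wide, body widening to 58 mm at 58 mm height, then a straight collar 64 mm wide from 58 to 78 mm height (grip there; about 0.22 kg). In it a firm brown plug with three stiff upright green yellow-edged leaf pieces, tips 102 mm above the underside. Origin: centre of the underside; z up. 
- big_b: HEALTHY BIG (one of two alike): round pale-grey plastic pot with a green band, 78 mm high: foot 50 mm wide, body widening to 58 mm at 58 mm height, then a straight collar 64 mm wide from 58 to 78 mm height (grip there; about 0.22 kg). In it a firm brown plug with three stiff upright green yellow-edged leaf pieces, tips 102 mm above the underside. Origin: centre of the underside; z up. 
- small_a: HEALTHY SMALL (one of two alike): round pale-grey plastic pot with a green band, 66 mm high: foot 30 mm wide, body widening to 40 mm at 48 mm height, then a straight collar 48 mm wide from 48 to 66 mm height (grip there; about 0.12 kg). In it a firm brown plug with three stiff upright green yellow-edged leaf pieces, tips 86 mm above the underside. Origin: centre of the underside; z up. 
- small_b: HEALTHY SMALL (one of two alike): round pale-grey plastic pot with a green band, 66 mm high: foot 30 mm wide, body widening to 40 mm at 48 mm height, then a straight collar 48 mm wide from 48 to 66 mm height (grip there; about 0.12 kg). In it a firm brown plug with three stiff upright green yellow-edged leaf pieces, tips 86 mm above the underside. Origin: centre of the underside; z up. 
- dead_big: Failed cutting, leave it: the same 64 mm wide, 78 mm high pale-grey pot as the big healthy ones, but the leaf on its plug is brown, shrivelled and bent over. Origin: centre of the underside; z up. 
- dead_small: Failed cutting, leave it: the same 48 mm wide, 66 mm high pale-grey pot as the small healthy ones, but the leaf on its plug is brown, shrivelled and bent over. Origin: centre of the underside; z up. 
- bare_small: Failed cutting, leave it: the same 48 mm wide, 66 mm high pale-grey pot as the small healthy ones, but with only the bare brown plug and no leaf. Origin: centre of the underside; z up. 
- clay_pot: Bystander, leave it: an empty terracotta pot, 64 mm wide at the rim, 58 mm high. Origin: centre of the underside; z up. 
- twine: Bystander, leave it: a spool of jute twine with wooden ends, standing, 54 mm wide, 52 mm high. Origin: centre of the underside; z up. 
- tray: Fixed black carry tray at any yaw, 178 (x) by 192 mm (y; 212 with its lips), 30 mm high. Round wells 26 mm deep, floors 4 mm above the bench: two BIG, 67 mm wide, centres x=-44, y=-49 and +49 mm; two SMALL, 47 mm wide, x=+46, y=-49 and +49, in its own axes. Big pots do not fit small wells. Origin: centre of underside, z up. Pots stand 85 mm or more apart; gear only at the far and side edges.

How it is judged:
By the outcome, as a careful person would: the job done as asked, in the order asked, and still so for the second after the job is handed in, with the robot touching nothing.
It also fails if it takes over 104 s, if anything falls off the work surface, if the arm or the gripper's body presses on something with over 40 N, if the wrist force passes 120 N, or if a joint passes its speed limit or range.

ROBOT

A 6-joint arm with a two-finger parallel gripper is mounted at the origin on the work surface. World frame = base frame: x ahead of the robot, y to its left, z up, the work surface at z = 0. Lengths are in m, angles in rad, forces in N, time in s.
With the tool pointing down it reaches from about 0.35 to 0.875 m from the base axis. Payload 15.5 kg.
Tool frame: the origin (TCP) lies midway between the tips of the shut fingers; the grasp point (between the pads) lies 19 mm behind it (arm.tcp_to_grasp is the distance from the TCP to the grasp point, in m); x points along the fingers, y is the direction in which the jaws open and shut, and the axes are right-handed (so a half turn about x gives the same grasp; the last joint's range is limited). The gripper opens to 85 mm and grips with 20 to 120 N. Pads are 22 mm wide; open, the fingers measure 114 mm over their backs; the gripper's body (76 mm by 85 mm) begins 54 mm behind the grasp point. The pads swing forward as they close: fully open they stand 13 mm farther back than shut.
Start: joints at [-0.096, 0.494, 1.345, -0, 1.302, -0.096], TCP at [0.625, 0, 0.231] pointing down, gripper open.
Joint ranges: [-2.91, 2.91], [-0.82, 2.16], [0.22, 2.67], [-1.22, 4.37], [0.12, 2.79], [-3.08, 3.08]. Speed limits (rad/s): [1.89, 1.89, 2.57, 3.01, 3.01, 3.01].

INTERFACE

Orientations are given as a unit quaternion [w, x, y, z].
In Python, from rig import arm, camera, camera_model gives the robot as it stands.
- The arm moves only by the shell command python3 -m crank 'ROWS' [FORCE]. ROWS is JSON, a list of rows, each a list of 3 entries, a list of its own where there are three numbers: the finger opening in m, from 0 to 0.0854, then the shift along the tool's x, y, z in m, then the turn, a rotation vector about the tool's x, y, z in units of 5 degrees (1.0 is 5 degrees). A call has 1 to 20 rows; each row is the pose to reach, as a shift and turn from the pose commanded when the call began, along the tool's axes at that moment; what a row does not reach only later rows make up. A row lasts 1/12 s, in which the tool goes at most 41.7 mm and 7.16 degrees, less where a joint would pass 70% of its speed; a pose out of reach is approached as far as the arm can. A call with a gripper value outside its range is refused whole. The fingers move at their own pace and stop on an object; FORCE is the grip in N (left out, the last holds). Time passes only in rows, so rows that repeat a pose let the fingers close. It gives the time, the measured TCP pose, the force and the opening at its end, in the units of the state.
- arm.get_state(): the state, without advancing time (a new reading comes with each control period).
- camera(name): name is "scene" or "side" or "wrist"; returns the picture (480x640x3 uint8, red, green, blue); there is no depth.
- camera_model(name): a dict with "K" (3x3 intrinsics, pixels), "eye" and "rotation" of the camera in the world. Camera axes: x right, y down, z forward; pixel columns grow to the right and rows downward; lengths in m; the calibration is good to about 2 mm. A picture is of the moment at which its call begins: read the wrist's pose just before it. camera_model takes no time and is no camera call; for the wrist camera it gives the pose at the moment of the call.
- arm.finish_job(): hands the job in, once; it reports no verdict.
The state is a dict: "clock": time; "joint_pos": joint angles; "qd": joint speeds; "tau": joint torques, N m; "eef_pos": TCP position; "orientation": TCP orientation; "contact_force": force on the tool from outside, world axes, zero at the start; "ft_torque": the same for the moment, N m; "width": finger opening in m.
Only numpy, scipy, OpenCV 4.12 (cv2) and the standard library are available. Lean on these libraries where they do the work, as an engineer would, in place of code of your own. Each camera call takes 0.05 s, during which the arm holds its last target. There are 200 camera calls.

## Working session

There is one attempt and no reset: what is moved stays moved. The work goes in short steps, Python scripts to look and compute and a shell command to move; the robot and the scene stay as the last step left them, time stands still between calls to the robot, and variables do not carry over. Pictures are saved under pics/ and viewed, about 12 in all and at most 16, crops included, and the job is handed in when it is done.

```bash
mkdir -p pics; ls
python3 - <<'E'
from rig import arm,camera,camera_model
import cv2
for n in ("scene","side"):
    cv2.imwrite(f"pics/{n}0.png",camera(n)[:,:,::-1])
    m=camera_model(n);print(n,m["K"],m["eye"],m["rotation"])
print(arm.get_state())
E
```

```text
pics
scene [[581.45611316   0.         317.29344324]
 [  0.         581.45611316 236.11059968]
 [  0.           0.           1.        ]] [ 1.1057899  -0.06262343  0.96185163] [-0.18431562  0.68111384  0.68220279 -0.19160126]
side [[466.92180396   0.         323.20061142]
 [  0.         466.92180396 245.60466652]
 [  0.           0.           1.        ]] [0.39049615 0.3988205  0.63278012] [ 0.05591259 -0.17508701  0.92541018 -0.33141261]
{'clock': 0.1, 'joint_pos': array([-9.54674228e-02,  4.94096641e-01,  1.34607624e+00,  1.69150023e-05,
        1.30249593e+00, -9.55020509e-02]), 'qd': array([ 2.09892116e-04, -7.83675871e-04, -4.27291679e-03, -9.53619511e-04,
       -9.84291959e-05, -4.35445880e-04]), 'tau': array([ 1.84837576e-03, -8.83585095e+01, -3.84566367e+01, -1.63215273e-04,
        5.08969635e-03, -3.09245672e-05]), 'eef_pos': array([6.24674351e-01, 6.02387467e-05, 2.30772662e-01]), 'orientation': array([ 0.49971033,  0.49975468,  0.5003046 , -0.50023011]), 'contact_force': array([ 0.3280946 , -1.13062047, -0.01596775]), 'ft_torque': array([-0.00558348, -0.01153145, -0.02376446]), 'width': 0.08512595764408581}
```

View pics/scene0.png

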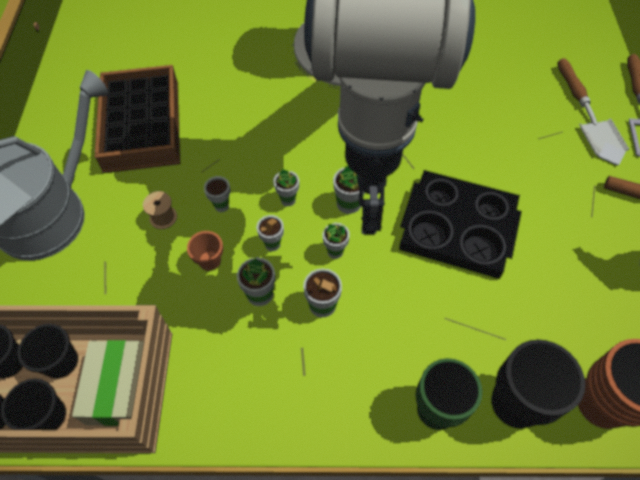

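View pics/side0.png

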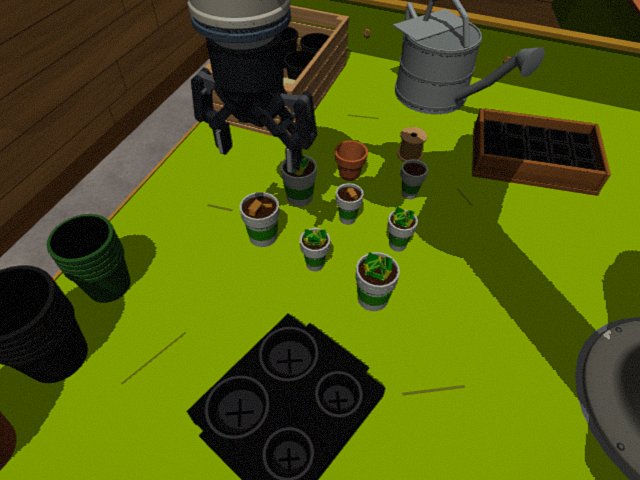

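Run:
```python
import cv2
def crop(src,x0,y0,x1,y1,s,out):
    im=cv2.imread(src)[y0:y1,x0:x1]; im=cv2.resize(im,None,fx=s,fy=s,interpolation=cv2.INTER_CUBIC)
    im=cv2.convertScaleAbs(im,alpha=1.5,beta=20)
    for i in range((x0//20+1)*20,x1,20): cv2.putText(im,str(i),((i-x0)*s-10,8),0,.3,(255,255,255),1);cv2.line(im,((i-x0)*s,10),((i-x0)*s,16),(255,255,255),1)
    for i in range((y0//20+1)*20,y1,20): cv2.putText(im,str(i),(0,(i-y0)*s+3),0,.3,(255,255,255),1);cv2.line(im,(20,(i-y0)*s),(26,(i-y0)*s),(255,255,255),1)
    cv2.imwrite(out,im)
crop("pics/scene0.png",195,155,395,305,4,"pics/c1.png")
crop("pics/side0.png",225,145,425,295,4,"pics/c2.png")
a=cv2.imread("pics/scene0.png")[165:285,390:530];b=cv2.imread("pics/side0.png")[305:480,180:390]
a=cv2.resize(a,(420,360),interpolation=cv2.INTER_CUBIC);b=cv2.resize(b,(378,315),interpolation=cv2.INTER_CUBIC)
import numpy as np
b=cv2.copyMakeBorder(b,0,45,0,0,cv2.BORDER_CONSTANT)
cv2.imwrite("pics/c3.png",cv2.convertScaleAbs(np.hstack([a,b]),alpha=2,beta=30))
```

```text
(no output)
```

View pics/c1.png

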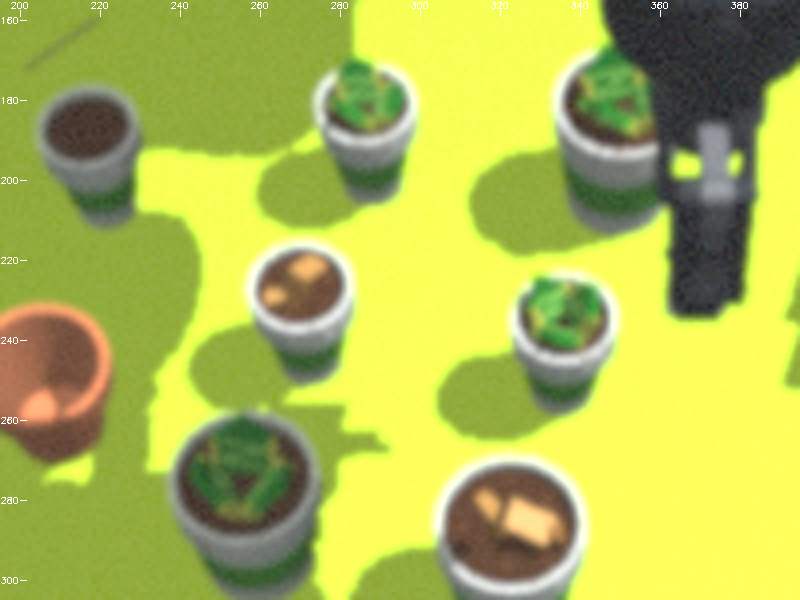

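View pics/c2.png

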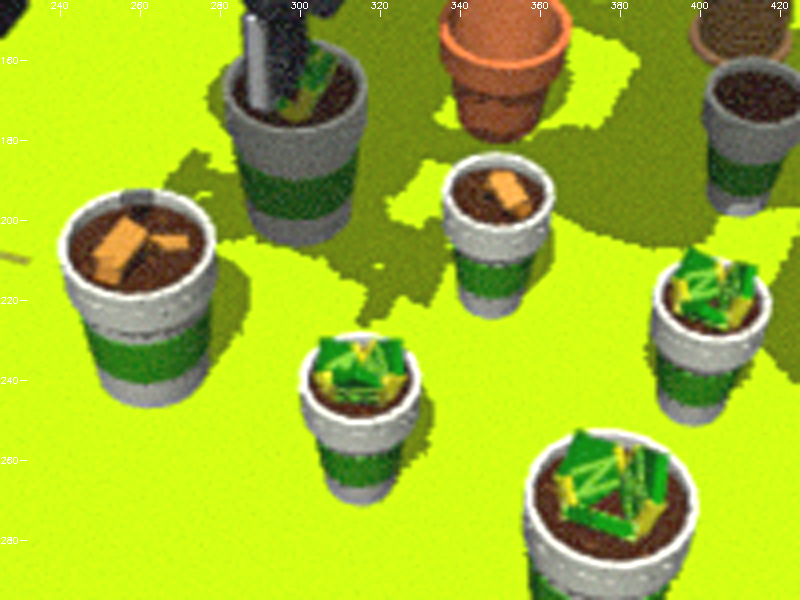

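View pics/c3.png

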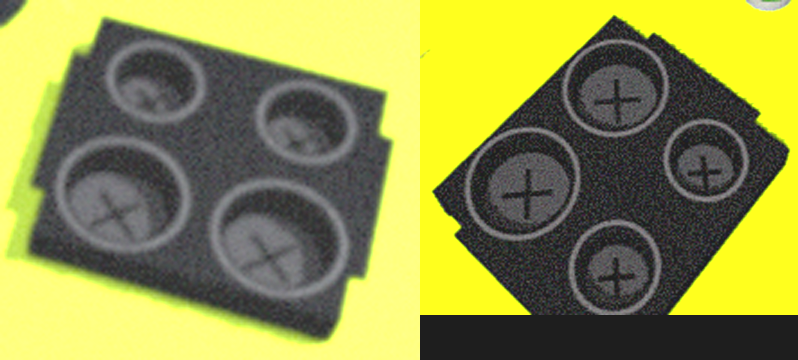

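```bash
cat > h.py <<'E'
import numpy as np
from scipy.spatial.transform import Rotation as Ro
def Rq(q): q=np.asarray(q); return q if q.shape==(3,3) else Ro.from_quat(q,scalar_first=True).as_matrix()
def ray(m,p):
    d=Rq(m["rotation"])@np.linalg.solve(m["K"],[p[0],p[1],1.]); return np.array(m["eye"]),d/np.linalg.norm(d)
def onz(m,p,z):
    e,d=ray(m,p); return e+d*(z-e[2])/d[2]
def tri(rays):
    A=0;b=0
    for e,d in rays:
        P=np.eye(3)-np.outer(d,d);A=A+P;b=b+P@e
    x=np.linalg.solve(A,b); return x,[np.linalg.norm((np.eye(3)-np.outer(d,d))@(x-e)) for e,d in rays]
def proj(m,X):
    c=Rq(m["rotation"]).T@(np.asarray(X).T-np.array(m["eye"])[:,None]); c=np.array(m["K"])@c; return (c[:2]/c[2]).T
E
python3 - <<'E'
from h import *
from rig import camera_model
s=camera_model("scene");d=camera_model("side")
P=dict(S1=((286.2,180.2),(402.8,219)),B1=((350.5,180.7),(377.8,269.3)),S2=((336,233),(315.3,239.2)),B2=((255.8,273),(298.8,165.8)),
DS=((270.3,226.2),(349,192.5)),
ts1=((442,192),(338.9,393.9)),ts2=((492,205.3),(287.8,453.3)),tb1=((431,229.7),(288.3,353.3)),tb2=((483.3,244.3),(236.7,406.7)))
for k,(a,b) in P.items():
    x,r=tri([ray(s,a),ray(d,b)]); z={'S':.066,'B':.078,'D':.066,'t':.03}[k[0]]
    print(k,x.round(4),np.round(r,4),onz(s,a,z)[:2].round(4),onz(d,b,z)[:2].round(4))
w=camera_model("wrist");print(w["K"][0],w["eye"],Rq(w["rotation"]).round(3))
E
```

```text
S1 [ 0.4496 -0.1331  0.0701] [0.0004 0.0004] [ 0.447  -0.1332] [ 0.4497 -0.1375]
B1 [ 0.4572 -0.0123  0.0793] [0.0012 0.0012] [ 0.4573 -0.0115] [ 0.4566 -0.0145]
S2 [ 0.5666 -0.0402  0.0699] [0.0004 0.0004] [ 0.5646 -0.0398] [ 0.5676 -0.0436]
B2 [ 0.653  -0.1778  0.0816] [0.0004 0.0004] [ 0.6515 -0.178 ] [ 0.6546 -0.182 ]
DS [ 0.5518 -0.1588  0.0698] [0.0006 0.0006] [ 0.55   -0.1588] [ 0.5526 -0.1632]
ts1 [0.4509 0.1674 0.0329] [0.0012 0.0012] [0.4498 0.1689] [0.4505 0.1653]
ts2 [0.4831 0.2596 0.0336] [0.0008 0.0008] [0.4812 0.2615] [0.4832 0.2581]
tb1 [0.5365 0.1381 0.0321] [0.001 0.001] [0.5359 0.1393] [0.5365 0.1364]
tb2 [0.5682 0.2312 0.0319] [0.001 0.001] [0.5676 0.2325] [0.5682 0.2299]
[358.31134549   0.         318.20271716] [0.62380259 0.0656322  0.3738711 ] [[ 1.     0.    -0.001]
 [ 0.    -0.965 -0.262]
 [-0.001  0.262 -0.965]]
```

Run:
```python
from h import *
from rig import camera,camera_model
import cv2
m=camera_model("wrist");im=camera("wrist")[:,:,::-1].copy()
import pickle;pickle.dump(m,open("w0.pkl","wb"));cv2.imwrite("pics/w0raw.png",im)
big=cv2.resize(im,(800,600),interpolation=cv2.INTER_CUBIC)
t=np.linspace(0,2*np.pi,60)
for x,y,z,r in [(.4483,-.1353,.066,.024),(.457,-.013,.078,.032),(.566,-.0417,.066,.024),(.653,-.18,.078,.032),(.4502,.1671,.03,.0235),(.482,.2598,.03,.0235),(.5362,.1379,.03,.0335),(.5679,.2312,.03,.0335)]:
    p=proj(m,np.c_[x+r*np.cos(t),y+r*np.sin(t),0*t+z]);print((x,y),p.mean(0).round(1))
    cv2.polylines(big,[np.int32(p*1.25)],True,(0,0,255),1)
cv2.imwrite("pics/w0.png",big)
```

```text
(0.4483, -0.1353) [139.1 356.5]
(0.457, -0.013) [123.9 238.4]
(0.566, -0.0417) [255.2 265.8]
(0.653, -0.18) [348.8 403.9]
(0.4502, 0.1671) [115.3  19.8]
(0.482, 0.2598) [ 138.3 -113.4]
(0.5362, 0.1379) [218.8  57.2]
(0.5679, 0.2312) [249.8 -70.3]
```

View pics/w0.png

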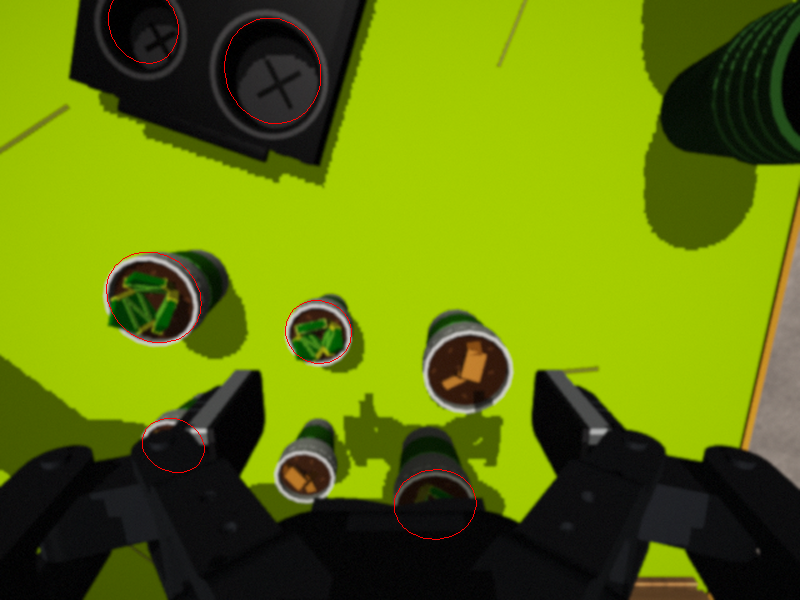

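```bash
python3 -m crank '[[0.085,[0,-0.168,0.013],[0,0,0]],[0.085,[0,-0.168,0.013],[0,0,0]],[0.085,[0,-0.168,0.013],[0,0,0]],[0.085,[0,-0.168,0.013],[0,0,0]],[0.085,[0,-0.168,0.013],[0,0,0]],[0.085,[0,-0.168,0.013],[0,0,0]],[0.085,[0.08,-0.168,0.013],[0,0,0]],[0.085,[0.08,-0.168,0.013],[0,0,0]],[0.085,[0.08,-0.168,0.013],[0,0,0]]]' 40
python3 - <<'E'
from h import *
from rig import camera,camera_model
import cv2
m=camera_model("wrist");im=camera("wrist")[:,:,::-1].copy()
big=cv2.resize(im,(800,600),interpolation=cv2.INTER_CUBIC)
t=np.linspace(0,2*np.pi,60)
for x,y,z,r in [(.457,-.013,.078,.032),(.566,-.0417,.066,.024),(.450,.165,.03,.0235),(.536,.136,.03,.0335)]:
    p=proj(m,np.c_[x+r*np.cos(t),y+r*np.sin(t),0*t+z])
    cv2.polylines(big,[np.int32(p*1.25)],True,(0,0,255),1)
cv2.imwrite("pics/w1.png",big)
E
```

```text
clock: 0.9
eef_pos: [0.4553, -0.0127, 0.1466]
orientation: [0.498, 0.499, 0.502, -0.501]
contact_force: [-2.0, 0.4, -1.5]
width: 0.0849
```

View pics/w1.png

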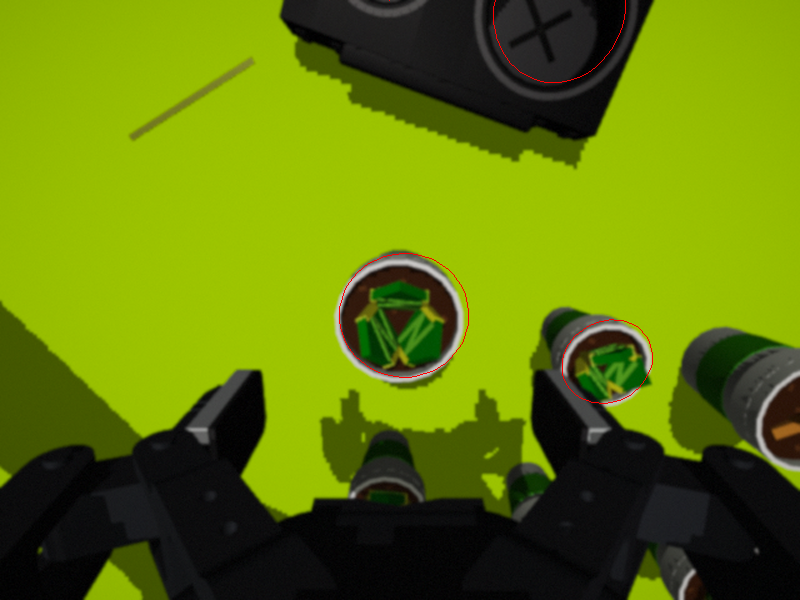

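```bash
python3 -m crank '[[0.085,[0.04,0,0],[0,0,0]],[0.085,[0.075,0,0],[0,0,0]],[0.085,[0.1,0,0],[0,0,0]],[0.085,[0.108,0,0],[0,0,0]],[0.085,[0.108,0,0],[0,0,0]],[0.05,[0.108,0,0],[0,0,0]],[0.05,[0.108,0,0],[0,0,0]],[0.05,[0.108,0,0],[0,0,0]],[0.05,[0.108,0,0],[0,0,0]],[0.05,[0.108,0,0],[0,0,0]],[0.05,[0.108,0,0],[0,0,0]],[0.05,[0.108,0,0],[0,0,0]]]' 40
```

```text
clock: 1.95
eef_pos: [0.4583, -0.0132, 0.0453]
orientation: [0.501, 0.501, 0.499, -0.499]
contact_force: [-1.7, -1.6, 7.2]
width: 0.0629
```

```bash
python3 -m crank '[[0.05,[-0.02,0,0],[0,0,0]],[0.05,[-0.055,0,0],[0,0,0]],[0.05,[-0.095,0,0],[0,0,0]],[0.05,[-0.12,0,0],[0,0,0]],[0.05,[-0.13,0.01,-0.022],[0,0,0]],[0.05,[-0.13,0.023,-0.05],[0,0,0]],[0.05,[-0.13,0.036,-0.08],[0,0,0]],[0.05,[-0.13,0.05,-0.11],[0,0,0]],[0.05,[-0.13,0.064,-0.14],[0,0,0]],[0.05,[-0.13,0.078,-0.17],[0,0,0]],[0.05,[-0.13,0.091,-0.2],[0,0,0]],[0.05,[-0.13,0.102,-0.224],[0,0,0]],[0.05,[-0.13,0.11,-0.24],[0,0,0]],[0.05,[-0.13,0.11,-0.24],[0,0,0]],[0.05,[-0.13,0.11,-0.24],[0,0,0]]]'
python3 - <<'E'
from h import *
from rig import camera,camera_model
import cv2
m=camera_model("wrist");im=camera("wrist")[:,:,::-1].copy()
big=cv2.resize(im,(800,600),interpolation=cv2.INTER_CUBIC)
t=np.linspace(0,2*np.pi,60)
for x,y,z,r in [(.535,.1345,.03,.0335),(.567,.2275,.03,.0335),(.449,.1635,.03,.0235),(.481,.2565,.03,.0235)]:
    p=proj(m,np.c_[x+r*np.cos(t),y+r*np.sin(t),0*t+z])
    cv2.polylines(big,[np.int32(p*1.25)],True,(0,0,255),1)
cv2.imwrite("pics/w2.png",big)
E
```

```text
clock: 3.2
eef_pos: [0.5671, 0.2277, 0.1748]
orientation: [0.501, 0.5, 0.5, -0.499]
contact_force: [-0.5, -0.2, -1.6]
width: 0.0631
```

View pics/w2.png

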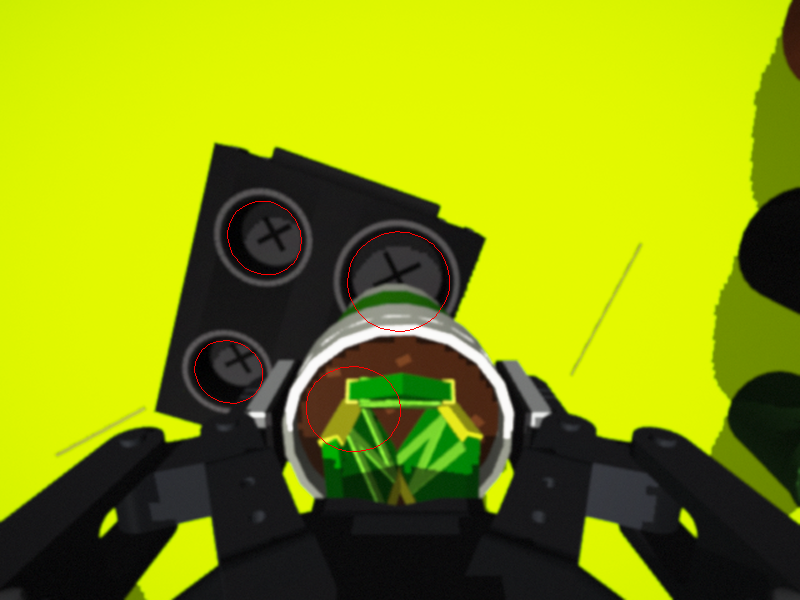

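```bash
python3 -m crank '[[0.05,[0.03,0,0],[0,0,0]],[0.05,[0.065,0,0],[0,0,0]],[0.05,[0.095,0,0],[0,0,0]],[0.05,[0.11,0,0],[0,0,0]],[0.05,[0.12,0,0],[0,0,0]],[0.05,[0.124,0,0],[0,0,0]],[0.05,[0.126,0,0],[0,0,0]],[0.05,[0.126,0,0],[0,0,0]],[0.05,[0.126,0,0],[0,0,0]]]'
```

```text
clock: 4.0
eef_pos: [0.567, 0.2265, 0.0494]
orientation: [0.5, 0.5, 0.5, -0.5]
contact_force: [-4.7, -1.9, 7.5]
width: 0.0629
```

```bash
python3 -m crank '[[0.07,[0,0,0],[0,0,0]],[0.082,[0,0,0],[0,0,0]],[0.082,[0,0,0],[0,0,0]],[0.082,[0,0,0],[0,0,0]],[0.082,[-0.02,0,0],[0,0,0]],[0.082,[-0.055,0,0],[0,0,0]],[0.082,[-0.095,0,0],[0,0,0]],[0.082,[-0.12,0,0],[0,0,0]],[0.085,[-0.13,0.01,0.02],[0,0,0]],[0.085,[-0.13,0.02,0.055],[0,0,0]],[0.085,[-0.13,0.025,0.095],[0,0,0]],[0.085,[-0.13,0.03,0.135],[0,0,0]],[0.085,[-0.13,0.04,0.175],[0,0,0]],[0.085,[-0.13,0.05,0.215],[0,0,0]],[0.085,[-0.13,0.06,0.255],[0,0,0]],[0.085,[-0.13,0.065,0.295],[0,0,0]],[0.085,[-0.13,0.07,0.335],[0,0,0]],[0.085,[-0.13,0.08,0.37],[0,0,0]],[0.085,[-0.13,0.086,0.395],[0,0,0]],[0.085,[-0.13,0.086,0.406],[0,0,0]]]'
python3 - <<'E'
from h import *
from rig import camera,camera_model,arm
import cv2
print(arm.get_state()["eef_pos"])
m=camera_model("wrist");im=camera("wrist")[:,:,::-1].copy();m2=camera_model("side");im2=camera("side")[:,:,::-1].copy()
t=np.linspace(0,2*np.pi,60)
for x,y,z,r in [(.653,-.18,.078,.032),(.566,-.0417,.066,.024),(.567,.2275,.082,.032)]:
  for a,b in((im,m),(im2,m2)):
    p=proj(b,np.c_[x+r*np.cos(t),y+r*np.sin(t),0*t+z])
    cv2.polylines(a,[np.int32(p)],True,(0,0,255),1)
cv2.imwrite("pics/w3.png",cv2.resize(np.hstack([im[150:480,100:540],im2[150:480,150:510]]),(800,330)))
E
```

```text
clock: 5.67
eef_pos: [0.6537, -0.1829, 0.1772]
orientation: [0.5, 0.501, 0.499, -0.501]
contact_force: [-0.7, -0.1, 0.7]
width: 0.0848
[ 0.65371451 -0.18289944  0.17724834]
```

View pics/w3.png

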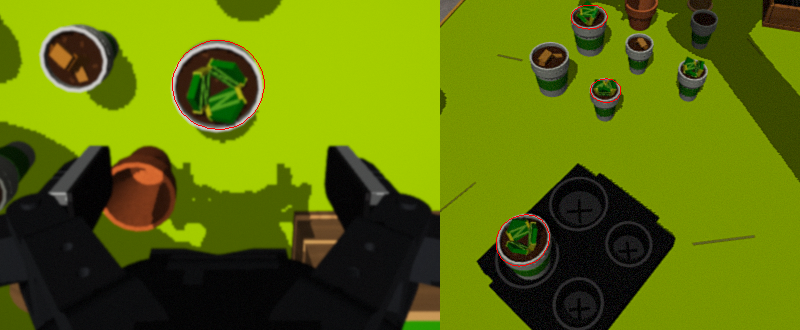

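```bash
python3 -m crank '[[0.085,[0.03,0,0.001],[0,0,0]],[0.085,[0.07,0,0.001],[0,0,0]],[0.085,[0.105,0,0.001],[0,0,0]],[0.085,[0.125,0,0.001],[0,0,0]],[0.085,[0.134,0,0.001],[0,0,0]],[0.085,[0.134,0,0.001],[0,0,0]],[0.05,[0.134,0,0.001],[0,0,0]],[0.05,[0.134,0,0.001],[0,0,0]],[0.05,[0.134,0,0.001],[0,0,0]],[0.05,[0.134,0,0.001],[0,0,0]],[0.05,[0.134,0,0.001],[0,0,0]],[0.05,[0.134,0,0.001],[0,0,0]],[0.05,[0.134,0,0.001],[0,0,0]]]' 40
```

```text
clock: 6.85
eef_pos: [0.6541, -0.1802, 0.0455]
orientation: [0.501, 0.501, 0.499, -0.499]
contact_force: [-0.8, 1.4, 9.0]
width: 0.0632
```

```bash
python3 -m crank '[[0.05,[-0.02,0,0],[0,0,0]],[0.05,[-0.055,0,0],[0,0,0]],[0.05,[-0.095,0,0],[0,0,0]],[0.05,[-0.12,0,0],[0,0,0]],[0.05,[-0.13,-0.008,-0.022],[0,0,0]],[0.05,[-0.13,-0.019,-0.05],[0,0,0]],[0.05,[-0.13,-0.031,-0.083],[0,0,0]],[0.05,[-0.13,-0.044,-0.118],[0,0,0]],[0.05,[-0.13,-0.057,-0.153],[0,0,0]],[0.05,[-0.13,-0.07,-0.188],[0,0,0]],[0.05,[-0.13,-0.083,-0.223],[0,0,0]],[0.05,[-0.13,-0.096,-0.256],[0,0,0]],[0.05,[-0.13,-0.107,-0.285],[0,0,0]],[0.05,[-0.13,-0.114,-0.304],[0,0,0]],[0.05,[-0.13,-0.118,-0.314],[0,0,0]],[0.05,[-0.13,-0.118,-0.314],[0,0,0]],[0.05,[-0.13,-0.118,-0.314],[0,0,0]]]'
```

```text
clock: 8.27
eef_pos: [0.5353, 0.134, 0.1739]
orientation: [0.501, 0.5, 0.5, -0.499]
contact_force: [0.5, -0.7, -2.2]
width: 0.0632
```

```bash
python3 -m crank '[[0.05,[0.03,0,0],[0,0,0]],[0.05,[0.065,0,0],[0,0,0]],[0.05,[0.095,0,0],[0,0,0]],[0.05,[0.11,0,0],[0,0,0]],[0.05,[0.12,0,0],[0,0,0]],[0.05,[0.124,0,0],[0,0,0]],[0.05,[0.126,0,0],[0,0,0]],[0.05,[0.126,0,0],[0,0,0]],[0.05,[0.126,0,0],[0,0,0]]]'
```

```text
clock: 9.02
eef_pos: [0.5344, 0.1331, 0.0489]
orientation: [-0.5, -0.5, -0.5, 0.501]
contact_force: [-11.7, -3.4, 21.0]
width: 0.0625
```

```bash
python3 -m crank '[[0.07,[0,0,0],[0,0,0]],[0.082,[0,0,0],[0,0,0]],[0.082,[0,0,0],[0,0,0]],[0.082,[0,0,0],[0,0,0]],[0.082,[-0.02,0,0],[0,0,0]],[0.082,[-0.055,0,0],[0,0,0]],[0.082,[-0.095,0,0],[0,0,0]],[0.082,[-0.12,0,0],[0,0,0]],[0.075,[-0.13,0.004,0.02],[0,0,0]],[0.075,[-0.13,0.01,0.055],[0,0,0]],[0.075,[-0.13,0.017,0.095],[0,0,0]],[0.075,[-0.13,0.024,0.135],[0,0,0]],[0.075,[-0.13,0.029,0.165],[0,0,0]],[0.075,[-0.13,0.031,0.176],[0,0,0]],[0.075,[-0.13,0.031,0.176],[0,0,0]],[0.075,[-0.13,0.031,0.176],[0,0,0]]]'
python3 - <<'E'
from h import *
from rig import camera,camera_model
import cv2
m=camera_model("wrist");im=camera("wrist")[:,:,::-1].copy();m2=camera_model("side");im2=camera("side")[:,:,::-1].copy()
t=np.linspace(0,2*np.pi,60)
for x,y,z,r in [(.566,-.0417,.066,.024),(.567,.2275,.082,.032),(.535,.1345,.082,.032)]:
  for a,b in((im,m),(im2,m2)):
    p=proj(b,np.c_[x+r*np.cos(t),y+r*np.sin(t),0*t+z])
    cv2.polylines(a,[np.int32(p)],True,(0,0,255),1)
cv2.imwrite("pics/w4.png",cv2.resize(np.hstack([im[150:480,100:540],im2[150:480,150:510]]),(800,330)))
E
```

```text
clock: 10.35
eef_pos: [0.5659, -0.042, 0.1772]
orientation: [0.5, 0.5, 0.5, -0.5]
contact_force: [0.7, 0.9, 0.0]
width: 0.0751
```

View pics/w4.png

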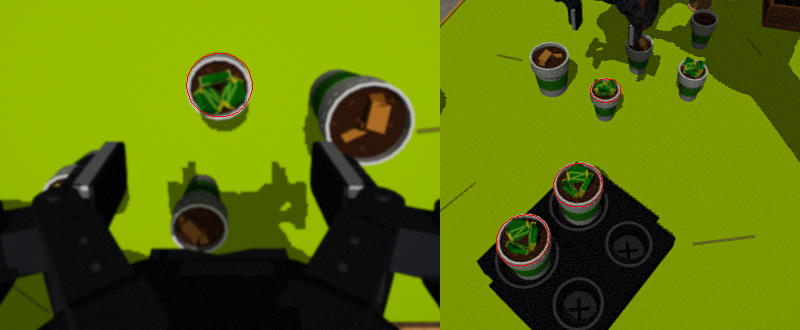

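```bash
python3 -m crank '[[0.075,[0.03,0,0],[0,0,0]],[0.075,[0.07,0,0],[0,0,0]],[0.075,[0.11,0,0],[0,0,0]],[0.075,[0.134,0,0],[0,0,0]],[0.075,[0.143,0,0],[0,0,0]],[0.075,[0.143,0,0],[0,0,0]],[0.035,[0.143,0,0],[0,0,0]],[0.035,[0.143,0,0],[0,0,0]],[0.035,[0.143,0,0],[0,0,0]],[0.035,[0.143,0,0],[0,0,0]],[0.035,[0.143,0,0],[0,0,0]],[0.035,[0.143,0,0],[0,0,0]],[0.035,[0.143,0,0],[0,0,0]],[0.035,[0.143,0,0],[0,0,0]]]' 30
```

```text
clock: 11.62
eef_pos: [0.5672, -0.0421, 0.0362]
orientation: [0.501, 0.501, 0.499, -0.499]
contact_force: [-0.7, 0.9, 4.7]
width: 0.0469
```

```bash
python3 -m crank '[[0.035,[-0.02,0,0],[0,0,0]],[0.035,[-0.055,0,0],[0,0,0]],[0.035,[-0.095,0,0],[0,0,0]],[0.035,[-0.125,0,0],[0,0,0]],[0.035,[-0.14,-0.006,-0.022],[0,0,0]],[0.035,[-0.14,-0.015,-0.053],[0,0,0]],[0.035,[-0.14,-0.025,-0.088],[0,0,0]],[0.035,[-0.14,-0.035,-0.123],[0,0,0]],[0.035,[-0.14,-0.045,-0.158],[0,0,0]],[0.035,[-0.14,-0.055,-0.193],[0,0,0]],[0.035,[-0.14,-0.065,-0.228],[0,0,0]],[0.035,[-0.14,-0.075,-0.262],[0,0,0]],[0.035,[-0.14,-0.082,-0.287],[0,0,0]],[0.035,[-0.14,-0.085,-0.298],[0,0,0]],[0.035,[-0.14,-0.085,-0.298],[0,0,0]],[0.035,[-0.14,-0.085,-0.298],[0,0,0]]]'
python3 - <<'E'
from h import *
from rig import camera,camera_model
import cv2
m=camera_model("wrist");im=camera("wrist")[:,:,::-1].copy()
big=cv2.resize(im,(800,600),interpolation=cv2.INTER_CUBIC)
t=np.linspace(0,2*np.pi,60)
for x,y,z,r in [(.449,.1635,.03,.0235),(.481,.2565,.03,.0235),(.481,.2565,.03,.03)]:
    p=proj(m,np.c_[x+r*np.cos(t),y+r*np.sin(t),0*t+z])
    cv2.polylines(big,[np.int32(p*1.25)],True,(0,0,255),1)
cv2.imwrite("pics/w5.png",big)
E
```

```text
clock: 12.95
eef_pos: [0.4812, 0.2561, 0.1752]
orientation: [0.501, 0.5, 0.5, -0.499]
contact_force: [-0.8, 0.1, -1.0]
width: 0.0471
```

View pics/w5.png

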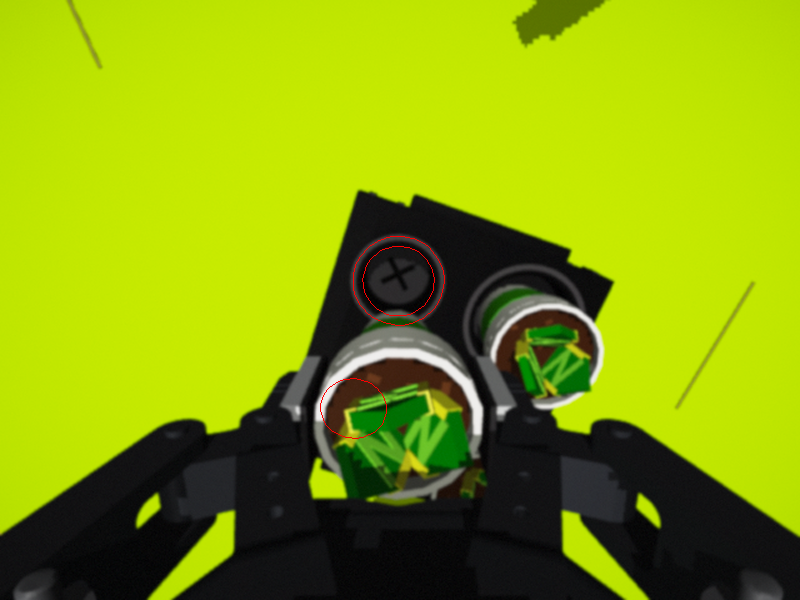

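```bash
python3 -m crank '[[0.035,[0.03,0,0],[0,0,0]],[0.035,[0.065,0,0],[0,0,0]],[0.035,[0.1,0,0],[0,0,0]],[0.035,[0.12,0,0],[0,0,0]],[0.035,[0.13,0,0],[0,0,0]],[0.035,[0.134,0,0],[0,0,0]],[0.035,[0.136,0,0],[0,0,0]],[0.035,[0.136,0,0],[0,0,0]],[0.035,[0.136,0,0],[0,0,0]]]'
```

```text
clock: 13.75
eef_pos: [0.4817, 0.2554, 0.0398]
orientation: [0.5, 0.501, 0.5, -0.5]
contact_force: [-0.3, -0.3, -0.1]
width: 0.047
```

```bash
python3 -m crank '[[0.035,[0.001,0,0],[0,0,0]],[0.035,[0.002,0,0],[0,0,0]],[0.035,[0.002,0,0],[0,0,0]]]'; python3 -m crank '[[0.055,[0,0,0],[0,0,0]],[0.066,[0,0,0],[0,0,0]],[0.066,[0,0,0],[0,0,0]],[0.066,[-0.02,0,0],[0,0,0]],[0.066,[-0.055,0,0],[0,0,0]],[0.066,[-0.095,0,0],[0,0,0]],[0.066,[-0.125,0,0],[0,0,0]],[0.075,[-0.14,-0.003,0.02],[0,0,0]],[0.075,[-0.14,-0.006,0.055],[0,0,0]],[0.075,[-0.14,-0.009,0.09],[0,0,0]],[0.075,[-0.14,-0.012,0.13],[0,0,0]],[0.075,[-0.14,-0.015,0.17],[0,0,0]],[0.075,[-0.14,-0.018,0.21],[0,0,0]],[0.075,[-0.14,-0.021,0.25],[0,0,0]],[0.075,[-0.14,-0.025,0.29],[0,0,0]],[0.075,[-0.14,-0.028,0.33],[0,0,0]],[0.075,[-0.14,-0.031,0.365],[0,0,0]],[0.075,[-0.14,-0.033,0.385],[0,0,0]],[0.075,[-0.14,-0.033,0.392],[0,0,0]],[0.075,[-0.14,-0.033,0.392],[0,0,0]]]'
python3 - <<'E'
from h import *
from rig import camera,camera_model,arm
import cv2
print(arm.get_state()["eef_pos"])
m=camera_model("wrist");im=camera("wrist")[:,:,::-1].copy();m2=camera_model("side");im2=camera("side")[:,:,::-1].copy()
t=np.linspace(0,2*np.pi,60)
for x,y,z,r in [(.4483,-.1353,.066,.024),(.481,.2565,.07,.024)]:
  for a,b in((im,m),(im2,m2)):
    p=proj(b,np.c_[x+r*np.cos(t),y+r*np.sin(t),0*t+z])
    cv2.polylines(a,[np.int32(p)],True,(0,0,255),1)
cv2.imwrite("pics/w6.png",cv2.resize(np.hstack([im[150:480,100:540],im2[150:480,150:510]]),(800,330)))
E
```

```text
clock: 14.0
eef_pos: [0.4818, 0.2557, 0.0389]
orientation: [0.5, 0.501, 0.5, -0.499]
contact_force: [-10.0, -2.7, 34.6]
width: 0.0468
clock: 15.67
eef_pos: [0.4481, -0.1375, 0.1765]
orientation: [0.5, 0.501, 0.499, -0.501]
contact_force: [-0.0, 0.4, -0.2]
width: 0.0751
[ 0.44811542 -0.13750093  0.17649872]
```

View pics/w6.png

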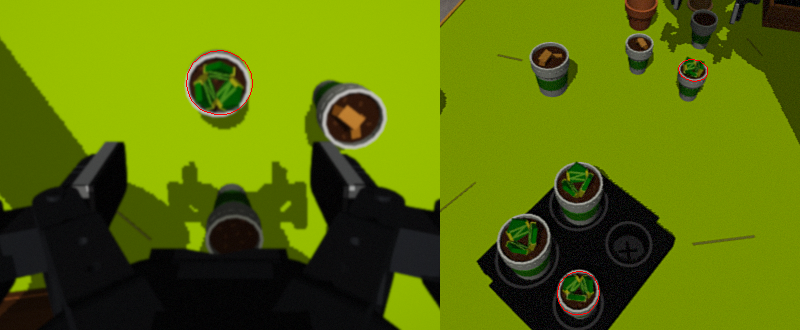

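```bash
python3 -m crank '[[0.075,[0.03,0,0],[0,0,0]],[0.075,[0.07,0,0],[0,0,0]],[0.075,[0.11,0,0],[0,0,0]],[0.075,[0.134,0,0],[0,0,0]],[0.075,[0.142,0,0],[0,0,0]],[0.075,[0.142,0,0],[0,0,0]],[0.035,[0.142,0,0],[0,0,0]],[0.035,[0.142,0,0],[0,0,0]],[0.035,[0.142,0,0],[0,0,0]],[0.035,[0.142,0,0],[0,0,0]],[0.035,[0.142,0,0],[0,0,0]],[0.035,[0.142,0,0],[0,0,0]],[0.035,[0.142,0,0],[0,0,0]],[0.035,[0.142,0,0],[0,0,0]]]' 30
```

```text
clock: 16.93
eef_pos: [0.4489, -0.1363, 0.0359]
orientation: [0.501, 0.5, 0.499, -0.5]
contact_force: [1.2, 1.1, 6.6]
width: 0.0473
```

```bash
python3 -m crank '[[0.035,[-0.02,0,0],[0,0,0]],[0.035,[-0.055,0,0],[0,0,0]],[0.035,[-0.095,0,0],[0,0,0]],[0.035,[-0.125,0,0],[0,0,0]],[0.035,[-0.14,0,-0.022],[0,0,0]],[0.035,[-0.14,0,-0.053],[0,0,0]],[0.035,[-0.14,0,-0.088],[0,0,0]],[0.035,[-0.14,0,-0.123],[0,0,0]],[0.035,[-0.14,0,-0.158],[0,0,0]],[0.035,[-0.14,0,-0.193],[0,0,0]],[0.035,[-0.14,0,-0.228],[0,0,0]],[0.035,[-0.14,0,-0.262],[0,0,0]],[0.035,[-0.14,0.001,-0.287],[0,0,0]],[0.035,[-0.14,0.001,-0.299],[0,0,0]],[0.035,[-0.14,0.001,-0.299],[0,0,0]],[0.035,[-0.14,0.001,-0.299],[0,0,0]]]'
```

```text
clock: 18.27
eef_pos: [0.449, 0.1629, 0.175]
orientation: [0.501, 0.5, 0.5, -0.499]
contact_force: [-0.5, -0.2, -0.3]
width: 0.0466
```

```bash
python3 -m crank '[[0.035,[0.03,0,0],[0,0,0]],[0.035,[0.065,0,0],[0,0,0]],[0.035,[0.1,0,0],[0,0,0]],[0.035,[0.12,0,0],[0,0,0]],[0.035,[0.13,0,0],[0,0,0]],[0.035,[0.134,0,0],[0,0,0]],[0.035,[0.136,0,0],[0,0,0]],[0.035,[0.136,0,0],[0,0,0]],[0.035,[0.136,0,0],[0,0,0]]]'
```

```text
clock: 19.02
eef_pos: [0.4491, 0.1618, 0.0392]
orientation: [0.5, 0.5, 0.5, -0.5]
contact_force: [0.0, 1.1, -0.5]
width: 0.0473
```

Lower 1 mm more, release, retreat upward and away, then check.

```bash
python3 -m crank '[[0.035,[0.001,0,0],[0,0,0]],[0.035,[0.0015,0,0],[0,0,0]],[0.035,[0.0015,0,0],[0,0,0]]]'; python3 -m crank '[[0.055,[0,0,0],[0,0,0]],[0.066,[0,0,0],[0,0,0]],[0.066,[0,0,0],[0,0,0]],[0.066,[-0.02,0,0],[0,0,0]],[0.066,[-0.055,0,0],[0,0,0]],[0.066,[-0.095,0,0],[0,0,0]],[0.066,[-0.13,0,0],[0,0,0]],[0.075,[-0.15,0,0.03],[0,0,0]],[0.075,[-0.15,0,0.07],[0,0,0]],[0.075,[-0.15,0,0.11],[0,0,0]],[0.075,[-0.15,0,0.14],[0,0,0]],[0.075,[-0.15,0,0.15],[0,0,0]],[0.075,[-0.15,0,0.15],[0,0,0]],[0.075,[-0.15,0,0.15],[0,0,0]]]'
python3 - <<'E'
from h import *
from rig import camera,camera_model,arm
import cv2
m=camera_model("scene");im=camera("scene")[:,:,::-1].copy();m2=camera_model("side");im2=camera("side")[:,:,::-1].copy()
t=np.linspace(0,2*np.pi,60)
for x,y,z,r in [(.449,.1625,.07,.024),(.481,.2565,.07,.024),(.567,.2275,.082,.032),(.535,.1345,.082,.032)]:
  for a,b in((im,m),(im2,m2)):
    p=proj(b,np.c_[x+r*np.cos(t),y+r*np.sin(t),0*t+z])
    cv2.polylines(a,[np.int32(p*8)],True,(0,0,255),1,cv2.LINE_AA,3)
a=cv2.resize(im[140:320,190:540],(778,400),interpolation=cv2.INTER_CUBIC)
cv2.imwrite("pics/w7.png",a);cv2.imwrite("pics/w8.png",im2)
E
```

```text
clock: 19.27
eef_pos: [0.4491, 0.1621, 0.0386]
orientation: [0.5, 0.5, 0.5, -0.5]
contact_force: [-9.6, -2.5, 36.6]
width: 0.0473
clock: 20.43
eef_pos: [0.449, 0.0127, 0.1868]
orientation: [0.499, 0.501, 0.5, -0.5]
contact_force: [0.8, 0.1, 0.7]
width: 0.0749
```

View pics/w7.png

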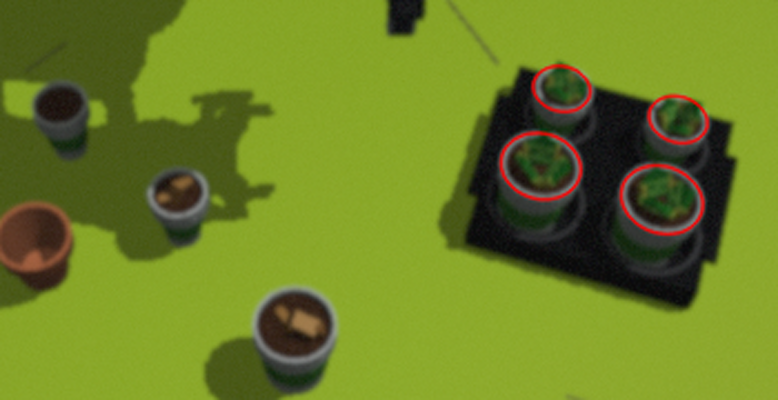

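View pics/w8.png

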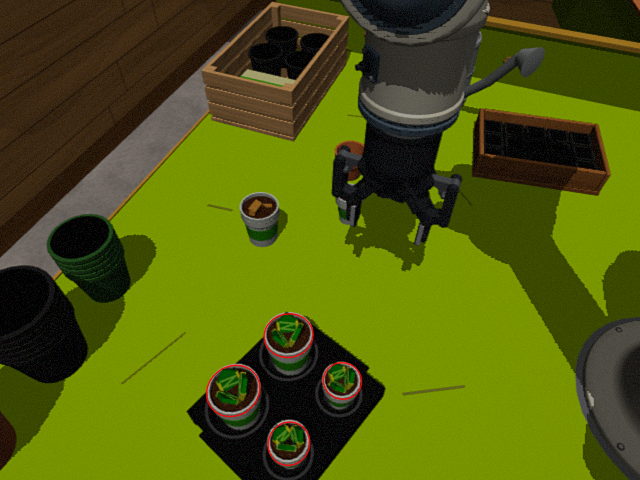

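All four pots match the seated height in both views, the others stand where they were, and the arm is clear.

```bash
python3 -c "
from rig import arm; print(arm.finish_job())"
```

```text
the job is handed in; nothing more can be done
None
```

The tray is loaded: both healthy big pots are in the big wells and both healthy small pots are in the small wells. It took about 20.5 s of the 104 s allowed.

- **Final check:** In the last scene and side pictures, all four rims match the outlines predicted for pots standing upright on the well floors (rims at 82 mm for big, 70 mm for small). The gripper was clear of everything when I handed in.
- **Other items:** In the scene picture, both shrivelled pots, the bare pot and the clay pot stand untouched. The twine was outside the last close crop and hidden by the arm in the side view, so I did not check it again. The arm never went near it.
- **Disagreements:** The two fixed cameras put rim heights 1–4 mm above the stated sizes, so I used the stated heights. I moved the tray wells up to 3.5 mm to match the wrist camera. Setting the pots down read 7.5 and 21 N up for the big ones, and 35 and 37 N for the small ones. That was the force at the wrist while pressing a held pot down, well under its 120 N limit.

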